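Load a sample holder under a spring clip

TASK

Load the flat blue sample holder under the spring clip of the grey stage without picking it up: press the red bar down with one fingertip and keep it down, so that the clip's foot is raised, and meanwhile push the holder along its channel with the other fingertip until it is fully home against the end stop. Only then let the bar come up so that the foot clamps the holder, and move clear. Do not grasp, lift or tip the holder, and leave the glassware round the stage where it stands.

Things in the scene. Friction and masses are not known exactly. Their poses are not given: they have to be found in the camera images.
- stage: Fixed grey base plate, 16 mm thick, on the worktop, x -112 to +48, y -32 to +82 mm of its origin, which lies on the worktop below the middle of the holder when home. +x: push direction along the channel; +y: from the channel to the red bar; z up. Channel: floor z = 16 mm, centred on y = 0, between aluminium rails (y +-21.5 to 27.5, tops z = 22, x -80 to +38 mm).
- end_stop (a point): Middle of the end stop's face at the channel floor: x = 30, y = 0, z = 16 mm in the stage frame, axes as the stage's. The stop is an aluminium bar across the channel, 55 mm wide, top at z = 28 mm.
- clip_shaft (a point): Middle of the steel shaft on which the clip rocks: x = -37, y = 34, z = 34 mm in the stage frame; the shaft runs along x, top at z = 38.5 mm. Ears at its ends (x -109 to -103 and 28 to 34 mm) reach z = 42 mm.
- clip (a joint): Rocking spring clip, rad: 0 at rest, grows as the red bar is pressed, stop at 0.42. At 0 the foot blocks the holder; from about 0.24 it clears the holder's 8 mm body (0.28 to 0.36 is good to hold); when it clamps the holder it reads about 0.17. It springs back when let go. The bar takes about 2.5 N to start, 7 N when right down.
- clip_foot (a point): Underside of the clip's black-padded foot, which hangs over the channel; moves with the clip. At rest x = 15, y = 0, z = 18 mm in the stage frame (2 mm above the channel floor). The foot is 14 mm long (x 8 to 22 mm) and 8 mm wide, 34 mm from the shaft.
- press_bar (a point): Top of the red press bar, middle of its length; moves with the clip. Round bar, 12 mm in diameter, 76 mm long, along the stage's x from -100 to -24 mm, at y = 60 mm in the stage frame, 26 mm from the shaft. Its top is at z = 42 mm at rest, about 34 mm at 0.30 rad. A fingertip may slide along it while pressing.
- holder: Loose flat blue sample holder, round steel coupon in its top: 60 (x) x 40 (y) x 8 mm, 60 g. Origin: centre of its underside, axes as the stage's. At its rear (x -30 to -25 mm) a push tab, 36 mm wide, stands 22 mm above the underside. It starts in the channel, front edge 5 to 23 mm short of the foot; home, it touches the end stop, origin at x = 0, y = 0, z = 16 mm in the stage frame.
- petri: Small round petri dish, 60 mm across, 14 mm high, origin under its centre. Bystander.
- beaker: Small clear beaker, 45 mm across, 57 mm high, origin under its centre. Bystander.
- weigh_bottle: Small stoppered glass weighing bottle, 37 mm across, 55 mm high, origin under its centre. Bystander.
Not all that is in view belongs to the job. There is more than one size of the holder; the job needs the smaller. Of the things that look like the stage, the larger one is meant.

How it is judged:
By the outcome, as a careful person would: the job done as asked, in the order asked, and still so for the second after the job is handed in, with the robot touching nothing.
It also fails if it takes over 42 s, if anything falls off the work surface, if the arm or the gripper's body presses on something with over 40 N, if the wrist force passes 120 N, or if a joint passes its speed limit or range.

ROBOT

A 7-joint arm with a two-finger parallel gripper is mounted at the origin on a cart in front of the work surface, level with it; the furniture and walls round the work are solid. World frame = base frame: x ahead of the robot, y to its left, z up, the work surface at z = 0. Lengths are in mm, angles in rad, forces in N, time in s.
With the tool pointing down it reaches from about 400 to 850 mm from the base axis. Payload 4.5 kg.
Tool frame: the origin (TCP) lies at the very end of the fingers, on their centre line; the grasp point (between the pads) lies manip.tcp_to_grasp behind it (manip.tcp_to_grasp is the distance from the TCP to the grasp point, in mm); x points along the fingers, y is the direction in which the jaws open and shut, and the axes are right-handed (so a half turn about x gives the same grasp; the last joint's range is limited). The gripper opens to 85 mm and grips with 20 to 120 N. Pads are 22 mm wide; open, the fingers measure 114 mm over their backs; the gripper's body (76 mm by 85 mm) begins 54 mm behind the grasp point. The pads swing forward as they close: fully open they stand 13 mm farther back than shut.
Start: joints at [1.202, 0.689, -0.195, 1.565, 0.157, 0.902, -0.215], TCP at [245.028, -574.992, 231.317] pointing down, gripper open.
Joint ranges: [-3.01, 3.01], [-0.46, 2.08], [-1.47, 1.51], [0.13, 2.56], [-1, 4.14], [0.04, 2.09], [-2.66, 2.66]. Speed limits (rad/s): [2.57, 2.57, 3.14, 3.14, 3.14, 3.14, 3.14].

INTERFACE

Orientations are given as a rotation vector (axis times angle).
In Python, from plant import manip, viewer, look_for gives the robot as it stands. The module is installed in compiled form; this text tells all that it offers.
- The arm moves only by the tool play_rows, never from a script. Its argument "rows" is a list of rows, each a list of 2 entries, a list of its own where there are three numbers: the shift along the tool's x, y, z in units of 0.1 m (1.0 is 0.1 m), then the turn about the tool's x in units of 90 degrees (1.0 is 90 degrees). In form: [[[x, y, z], roll], ...]. A call has 1 to 5 rows; each row is the pose to reach, as a shift and turn from the pose commanded when the call began, along the tool's axes at that moment; what a row does not reach only later rows make up. A row lasts 1/12 s, in which the tool goes at most 41.7 mm and 7.16 degrees, less where a joint would pass 70% of its speed; a pose out of reach is approached as far as the arm can. A call with a number of a shift or a turn outside -1 to 1 is refused whole. A call with a gripper value outside its range is refused whole. "jaw" is the opening, from 0 (shut) to 1 (fully open), set as the call begins (left out, the last holds). The fingers move at their own pace and stop on an object; the grip force is fixed at half the most. Time passes only in rows, so rows that repeat a pose let the fingers close. It gives the time, the measured TCP pose, the force and the opening at its end, in the units of the state.
- manip.get_state(): the state, without advancing time (a new reading comes with each control period).
- viewer.capture(name): name is "side" or "top" or "wrist"; returns the picture (420x560x3 uint8, blue, green, red); there is no depth.
- viewer.camera_info(name): a dict with "fx", "fy", "cx", "cy" (pixels), "world_to_cam" (4x4, takes a point from world to camera coordinates); the wrist camera has in their place "hand_eye" (4x4, takes a point from camera to tool coordinates, whose origin is the TCP and whose axes are the tool frame's). Camera axes: x right, y down, z forward; pixel columns grow to the right and rows downward; lengths in mm; the calibration is good to about 2 mm. The wrist camera is an equidistant fisheye: a pixel r from the principal point sees the ray r / f radians off the axis. A picture is of the moment at which its call begins: read the wrist's pose just before it. camera_info takes no time and is no camera call.
- manip.job_done(): hands the job in, once; it reports no verdict.
Trained networks look in the newest picture that a camera, given by its name, has taken for a name from the list of things; names that differ only in an ending like _2 or _b are one class to them, and where a whole thing is asked for, a point or a joint stands for the part that bears it (a point fixed in the world has none). Each returns a list of dicts, best first, with "score" (0 to 1); they miss things now and then, are a little off and sometimes report something else, mostly with a low value. They report only what shows in the picture. A call takes as long as a camera call. They do not tell look-alikes from the thing itself.
- look_for(camera, label): "bbox" ([left, top, width, height] in pixels, round what is visible of it).
The state is a dict: "time_s": time; "joints": joint angles; "dq": joint speeds; "joint_torque": joint torques, N m; "tool_pos": TCP position; "eef_rot": TCP orientation; "ft_force": force on the tool from outside, world axes, zero at the start; "wrist_torque": the same for the moment, N m; "finger_gap": opening from 0.0 (shut) to 1.0 (fully open).
Only numpy, scipy, OpenCV 4.12 (cv2) and the standard library are available. Lean on these libraries where they do the work, as an engineer would, in place of code of your own. Each camera call takes 0.05 s, during which the arm holds its last target. There are 200 camera calls.

## Working session

There is one attempt and no reset: what is moved stays moved. The work goes in short steps, Python scripts to look and compute and a tool call to move; the robot and the scene stay as the last step left them, time stands still between calls to the robot, and variables do not carry over. Pictures are saved under pics/ and viewed, about 8 in all and at most 12, crops included, and the job is handed in when it is done.

Besides the shell and the picture viewer there is one more tool, called after "Request:" as a command line: name --argument value ..., lists and objects as JSON in quotes. play_rows: Moves the arm, as the interface text tells. Shifts and turns lie within -1 to 1; 1 stands for 0.1 m of shift or 90 degrees of turn. Its arguments: {"type":"object","properties":{"rows":{"type":"array"},"jaw":{"type":"number"}},"required":["rows"]}

```bash
mkdir -p pics; cat > h.py <<'E'
import numpy as np, cv2
from plant import manip, viewer, look_for
from scipy.spatial.transform import Rotation as R
E
python3 - <<'E'
from h import *
s=manip.get_state();print(s['time_s'],s['tool_pos'],s['eef_rot'],manip.tcp_to_grasp, R.from_rotvec(s['eef_rot']).as_matrix().round(3))
for c in ['side','top']:
    im=viewer.capture(c);cv2.imwrite(f'pics/{c}0.png',im)
    i=viewer.camera_info(c);print(c,i)
    for l in ['stage','holder','press_bar','clip_foot','petri','beaker','weigh_bottle']:
        print(l,[(np.round(d['bbox']).tolist(),round(d['score'],2)) for d in look_for(c,l)])
print(viewer.camera_info('wrist'))
E
```

```text
0.0 [ 244.69043829 -574.37310852  230.46439835] [ 1.99998982  0.41057733 -2.00117786] 18.700000000000003 [[-0.001  0.392 -0.92 ]
 [ 0.002 -0.92  -0.392]
 [-1.    -0.002  0.   ]]
side {'fx': 503.9350377170076, 'fy': 503.9350377170076, 'cx': 285.0208434253393, 'cy': 209.8494362550423, 'world_to_cam': array([[-9.97881574e-01,  6.15248855e-02, -2.11436286e-02,
         5.91752499e+02],
       [ 5.07731341e-02,  5.33313504e-01, -8.44392560e-01,
         2.95390522e+01],
       [-4.06749728e-02, -8.43677305e-01, -5.35307530e-01,
         1.14831049e+03],
       [ 0.00000000e+00,  0.00000000e+00,  0.00000000e+00,
         1.00000000e+00]])}
stage [([210.0, 185.0, 47.0, 24.0], 0.66), ([271.0, 216.0, 85.0, 46.0], 0.57)]
holder [([291.0, 219.0, 28.0, 13.0], 0.64), ([320.0, 188.0, 33.0, 22.0], 0.58)]
press_bar [([285.0, 227.0, 62.0, 15.0], 0.82), ([220.0, 186.0, 35.0, 7.0], 0.57)]
clip_foot [([285.0, 224.0, 61.0, 14.0], 0.81), ([220.0, 186.0, 33.0, 13.0], 0.44)]
petri [([235.0, 238.0, 27.0, 25.0], 0.82)]
beaker [([289.0, 251.0, 22.0, 34.0], 0.86)]
weigh_bottle [([277.0, 195.0, 14.0, 22.0], 0.76
[... 687 characters left out ...]
, 21.0, 46.0], 0.55)]
clip_foot [([359.0, 130.0, 23.0, 47.0], 0.88), ([258.0, 210.0, 26.0, 60.0], 0.56)]
petri [([252.0, 154.0, 31.0, 29.0], 0.82)]
beaker [([204.0, 206.0, 25.0, 24.0], 0.84), ([275.0, 216.0, 28.0, 30.0], 0.42)]
weigh_bottle []
{'fx': 325.19226210127806, 'fy': 325.19226210127806, 'cx': 277.7602493787829, 'cy': 208.8080775350162, 'hand_eye': array([[ 4.95240063e-04, -2.68656486e-01,  9.63235925e-01,
        -1.41961613e+02],
       [ 9.99999714e-01, -4.17745785e-04, -6.30655502e-04,
         6.44240658e-03],
       [ 5.71817439e-04,  9.63235962e-01,  2.68656202e-01,
        -6.77839352e+01],
       [ 0.00000000e+00,  0.00000000e+00,  0.00000000e+00,
         1.00000000e+00]])}
```

```bash
python3 - <<'E'
import cv2
a=cv2.imread('pics/top0.png')[120:300,190:400]; b=cv2.imread('pics/side0.png')[170:300,190:370]
a=cv2.resize(a,None,fx=2.9,fy=2.9,interpolation=cv2.INTER_CUBIC)
cv2.imwrite('pics/topc.png',a)
cv2.imwrite('pics/sidec.png',cv2.resize(b,None,fx=4,fy=4,interpolation=cv2.INTER_CUBIC))
E
```

```text
(no output)
```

View pics/topc.png

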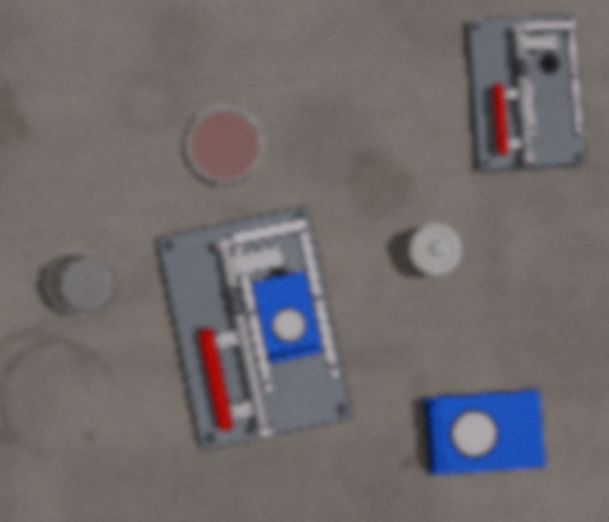

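View pics/sidec.png

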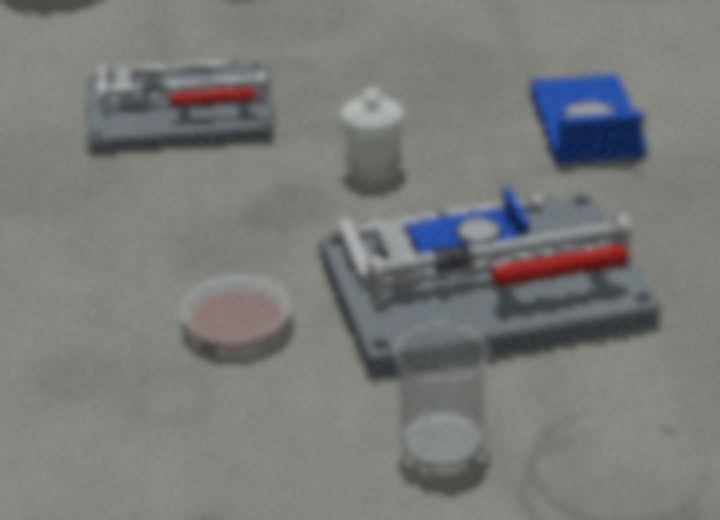

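The top view shows two grey stages: the large one at top px (277,234), and a smaller look-alike at (370,150). I take the large one, as the task says. There are two blue holders. The one in the large stage's channel at (289,231) is the smaller and the one meant; the one at (358,270) is the larger spare. The bystanders are the petri dish at (267,169), the beaker at (217,218) and the weighing bottle at (340,206).

```bash
cat >> h.py <<'E'
from scipy.optimize import least_squares
def proj(c,P):
    i=viewer.camera_info(c);T=i['world_to_cam'];p=np.asarray(P)@T[:3,:3].T+T[:3,3]
    return p[:,:2]/p[:,2:]*[i['fx'],i['fy']]+[i['cx'],i['cy']]
def stage2w(q,P):
    c,s=np.cos(q[2]),np.sin(q[2]);P=np.atleast_2d(P).astype(float)
    return np.c_[q[0]+c*P[:,0]-s*P[:,1],q[1]+s*P[:,0]+c*P[:,1],P[:,2]]
def wproj(st,P):
    i=viewer.camera_info('wrist');H=i['hand_eye'];Rt=R.from_rotvec(st['eef_rot']).as_matrix()
    t=(np.asarray(P)-st['tool_pos'])@Rt; p=(t-H[:3,3])@H[:3,:3]
    r=np.hypot(p[:,0],p[:,1]);th=np.arctan2(r,p[:,2])
    return p[:,:2]/r[:,None]*th[:,None]*i['fx']+[i['cx'],i['cy']]
E
python3 - <<'E'
from h import *
S=np.array([[48,82,16],[48,-32,16],[-112,82,16],[-112,-32,16],[-100,60,38],[-24,60,38]])
T=np.array([[158,238],[303,210],[203,446],[350,412],[224,426],[205,332]])/2.9+[190,120]
D=np.array([[322,240],[0,0],[376,368],[0,0]])
f=lambda q:(proj('top',stage2w(q,S))-T).ravel()
r=least_squares(f,[540,0,.2]);q=r.x;print(q,r.fun.round(1))
print('side px',((proj('side',stage2w(q,S))-[190,170])*4).round())
# holder tab/centre estimate: coupon centre crop(289,325)
for x in (-27,-36,-45): print(x,((proj('top',stage2w(q,[[x,0,24]]))-[190,120])*2.9).round())
for n,p in dict(petri=(224,145),beaker=(85,283),bottle=(434,250)).items():
    g=lambda w:(proj('top',[[w[0],w[1],20]])-np.array(p)/2.9-[190,120]).ravel()
    w=least_squares(g,[540,0]).x;c,s=np.cos(q[2]),np.sin(q[2]);d=w-q[:2];print(n,w,d[0]*c+d[1]*s,-d[0]*s+d[1]*c)
E
```

```text
[5.75053298e+02 1.06518039e+01 1.96826627e-01] [-1.3 -0.6  1.  -2.4 -0.9  1.6  1.1  1.6  0.7  1.6 -0.6 -2. ]
side px [[366. 356.]
 [315. 235.]
 [660. 303.]
 [586. 189.]
 [625. 250.]
 [488. 273.]]
-27 [[286. 312.]]
-36 [[288. 324.]]
-45 [[291. 336.]]
petri [671.93472529  47.95758579] 102.30630177401048 17.639526042605237
beaker [572.67348862 150.95356447] 25.10330192824841 138.05821870379455
bottle [ 591.92327081 -104.30958444] -5.937395701867718 -116.04078639890895
```

Request:
play_rows --rows '[[[0,-0.15,-0.15],0],[[0,-0.4,-0.4],0],[[0,-0.7,-0.7],0],[[0,-1,-1],0]]' --jaw 0.6

```text
time_s: 1.13
tool_pos: [297.4, -444.2, 231.3]
eef_rot: [2.001, 0.406, -2.0]
ft_force: [0.8, -0.3, 0.5]
finger_gap: 0.604
```

Request:
play_rows --rows '[[[0,-0.25,-0.25],0],[[0,-0.5,-0.5],0],[[0,-0.75,-0.75],0],[[0,-1,-1],0]]'

```text
time_s: 1.47
tool_pos: [350.6, -312.5, 231.6]
eef_rot: [2.0, 0.408, -1.999]
ft_force: [0.9, 0.5, -0.1]
finger_gap: 0.603
```

Request:
play_rows --rows '[[[0,-0.25,-0.25],0],[[0,-0.5,-0.5],0],[[0,-0.75,-0.75],0],[[0,-1,-1],0]]'

```text
time_s: 1.8
tool_pos: [403.5, -181.3, 231.6]
eef_rot: [2.001, 0.408, -1.999]
ft_force: [1.3, 0.7, -0.3]
finger_gap: 0.6
```

Request:
play_rows --rows '[[[0.05,-0.25,-0.25],0],[[0.15,-0.5,-0.5],0],[[0.25,-0.75,-0.75],0],[[0.35,-0.95,-1],0],[[0.45,-1,-1],0]]'

```text
time_s: 2.22
tool_pos: [460.4, -44.8, 186.3]
eef_rot: [2.003, 0.42, -1.988]
ft_force: [0.6, -0.1, 0.3]
finger_gap: 0.605
```

Request:
play_rows --rows '[[[0.1,-0.1,-0.2],0.065],[[0.2,-0.2,-0.4],0.131],[[0.3,-0.32,-0.6],0.131],[[0.3,-0.34,-0.7],0.131],[[0.3,-0.34,-0.7],0.131]]'

```text
time_s: 2.63
tool_pos: [508.7, 9.3, 156.2]
eef_rot: [2.118, 0.215, -2.114]
ft_force: [-0.1, 0.6, -0.3]
finger_gap: 0.601
```

```bash
python3 - <<'E'
from h import *
s=manip.get_state();im=viewer.capture('wrist');cv2.imwrite('pics/w1.png',im)
print(s['time_s'],s['tool_pos'],R.from_rotvec(s['eef_rot']).as_matrix().round(3).tolist(),s['ft_force'],s['finger_gap'])
for l in ['stage','holder','press_bar','clip_foot']:
    print(l,[(np.round(d['bbox']).tolist(),round(d['score'],2)) for d in look_for('wrist',l)])
q=[575,10.6,.197]
S=np.array([[48,82,16],[48,-32,16],[-112,82,16],[-112,-32,16],[-100,60,42],[-24,60,42]])
print(wproj(s,stage2w(q,S)).round())
E
```

```text
2.6333 [508.74539353   9.3121869  156.223393  ] [[0.002, 0.2, -0.98], [0.001, -0.98, -0.2], [-1.0, -0.001, -0.002]] [-0.14223673  0.57405216 -0.28720575] 0.6005001982778388
stage [([201.0, 71.0, 129.0, 182.0], 0.6)]
holder [([371.0, 239.0, 78.0, 57.0], 0.8), ([272.0, 126.0, 46.0, 72.0], 0.61)]
press_bar [([478.0, 6.0, 43.0, 84.0], 0.75), ([265.0, 124.0, 51.0, 74.0], 0.25)]
clip_foot [([218.0, 92.0, 82.0, 156.0], 0.88), ([478.0, 5.0, 44.0, 87.0], 0.67)]
[[198.  71.]
 [329.  70.]
 [204. 245.]
 [324. 246.]
 [221. 244.]
 [218. 155.]]
```

View pics/w1.png

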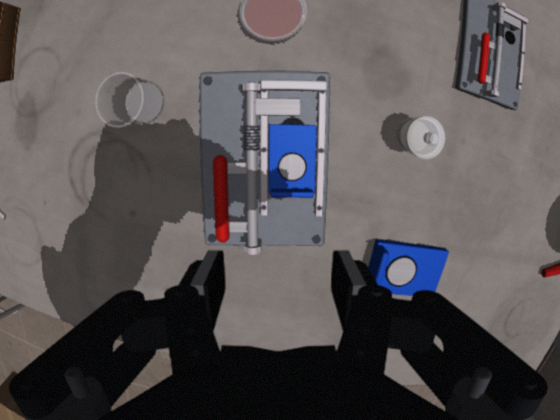

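```bash
python3 - <<'E'
from h import *
s=manip.get_state()
im=cv2.imread('pics/w1.png')
def fit(px,S,q0):
    r=least_squares(lambda q:(wproj(s,stage2w(q,S))-px).ravel(),q0);return r.x,r.fun.round(1)
S=np.array([[48,82,16],[48,-32,16],[-112,82,16],[-112,-32,16],[-100,60,36],[-24,60,36]])
T=np.array([[200.5,72],[329,72],[206,245],[324,245],[222,242],[220,155]])
q,e=fit(T,S,[575,10,.2]);print(q,e)
for x in (-30,-35,-40): print(x,wproj(s,stage2w(q,[[x-30,0,38],[x-30,0,16],[x+30,0,24],[x-20,-20,24]])).round(1).tolist())
m=cv2.inRange(im,(120,0,0),(255,120,80))[100:220,250:330];ys,xs=np.nonzero(m);print(ys.min()+100,ys.max()+100,xs.min()+250,xs.max()+250)
y=[np.nonzero(m[:,c])[0] for c in range(25,62,6)];print([(a.min()+100,a.max()+100) for a in y if len(a)])
E
```

```text
[5.71263798e+02 4.97448794e+00 1.87397343e-01] [-1.7 -0.2  1.3 -0.8 -1.5  0.4  0.5  1.5  1.2 -0.2 -0.  -0.4]
-30 [[292.9, 198.2], [291.8, 192.4], [293.2, 124.8], [315.5, 183.3]]
-35 [[292.8, 204.1], [291.7, 197.8], [293.2, 130.7], [315.3, 189.0]]
-40 [[292.7, 209.9], [291.6, 203.2], [293.1, 136.6], [315.1, 194.6]]
124 197 269 316
[(np.int64(124), np.int64(169)), (np.int64(125), np.int64(156)), (np.int64(125), np.int64(187)), (np.int64(125), np.int64(197)), (np.int64(125), np.int64(197)), (np.int64(125), np.int64(197)), (np.int64(125), np.int64(197))]
```

Request:
play_rows --rows '[[[0.2,-0.05,0.07],0.005],[[0.4,-0.1,0.14],0.009],[[0.6,-0.144,0.19],0.009],[[0.6,-0.144,0.19],0.009]]' --jaw 0.54

```text
time_s: 3.22
tool_pos: [481.5, 17.0, 94.3]
eef_rot: [2.118, 0.195, -2.133]
ft_force: [0.1, -0.4, -0.1]
finger_gap: 0.541
```

```bash
python3 - <<'E'
from h import *
s=manip.get_state();im=viewer.capture('wrist');cv2.imwrite('pics/w2.png',im)
print(s['time_s'],s['tool_pos'],R.from_rotvec(s['eef_rot']).as_matrix().round(3).tolist(),s['ft_force'],s['finger_gap'])
cv2.imwrite('pics/w2c.png',cv2.resize(im[0:300,150:410],None,fx=2,fy=2,interpolation=cv2.INTER_CUBIC))
S=np.array([[48,82,16],[48,-32,16],[-112,82,16],[-112,-32,16],[-100,60,36],[-24,60,36],[-60,0,38]])
print((2*(wproj(s,stage2w([571.3,5,.187],S))-[150,0])).round())
E
```

```text
3.2167 [481.48278959  16.95788176  94.27710005] [[-0.007, 0.182, -0.983], [-0.001, -0.983, -0.182], [-1.0, -0.001, 0.007]] [ 0.09755527 -0.39711843 -0.05738844] 0.5414642323490082
[[ 97.  56.]
 [431.  56.]
 [113. 500.]
 [418. 498.]
 [162. 491.]
 [152. 260.]
 [346. 374.]]
```

View pics/w2c.png

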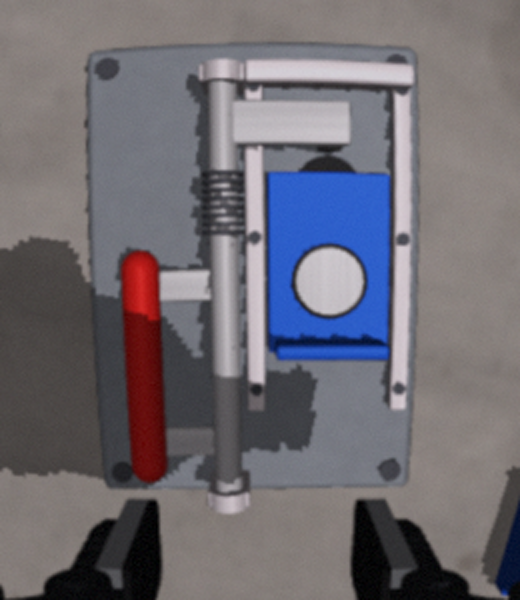

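```bash
python3 - <<'E'
from h import *
s=manip.get_state();print(s['time_s'],s['tool_pos'])
S=np.array([[48,82,16],[48,-32,16],[-112,82,16],[-112,-32,16],[-100,60,36],[-24,60,36],[38,-24.5,22],[-80,-24.5,22],[-109,34,42],[34,34,42],[-80,24.5,22]])
T=np.array([[88,49],[416,48],[107,488],[408,486],[150,481],[140,251],[401,84],[399,409],[229,508],[222,62],[256,410]])/2+[150,0]
for n in (4,11):
    r=least_squares(lambda q:(wproj(s,stage2w(q[:3],S[:n]))-T[:n]).ravel(),[571,5,.19]);q=r.x;print(q,r.fun.reshape(-1,2).round(1).tolist())
r=least_squares(lambda h:(wproj(s,stage2w(q,[[h[0]-30,h[1],38]]))-[[333/2+150,357/2]]).ravel(),[-30,0]);print('holder by tab',r.x)
r=least_squares(lambda h:(wproj(s,stage2w(q,[[h[0]+30,h[1],24]]))-[[329/2+150,172/2]]).ravel(),[-30,0]);print('holder by front',r.x)
Rt=R.from_rotvec(s['eef_rot']).as_matrix()
for y in(-40,-30,30,40):print(y,(2*(wproj(s,[s['tool_pos']+Rt@[0,y,-11],s['tool_pos']+Rt@[-2,y,-11]])-[150,0])).round().tolist())
c,sn=np.cos(q[2]),np.sin(q[2]);d=s['tool_pos'][:2]-q[:2];print('tcp in stage',d[0]*c+d[1]*sn,-d[0]*sn+d[1]*c)
# top/side check
for cam in('top','side'):
  print(cam,proj(cam,stage2w(q,S[:6])).round(1).tolist())
E
```

```text
3.2667 [483.24426173  16.68361746  95.61729214]
[5.76482664e+02 9.07799712e+00 1.91507977e-01] [[-0.6, -0.0], [1.2, -1.3], [-1.3, 1.0], [0.8, 0.6]]
[5.75613752e+02 8.89476414e+00 1.87103454e-01] [[-0.3, 0.6], [1.5, 0.1], [-1.9, 1.6], [0.1, 1.9], [0.5, 0.2], [0.5, -0.4], [0.7, -7.4], [-0.9, 1.2], [-0.4, 2.8], [0.3, -1.0], [0.3, 1.0]]
holder by tab [-27.85802715   0.51369164]
holder by front [-29.02145229   0.68838484]
-40 [[89.0, 487.0], [87.0, 490.0]]
-30 [[129.0, 487.0], [128.0, 490.0]]
30 [[382.0, 487.0], [383.0, 490.0]]
40 [[422.0, 487.0], [424.0, 490.0]]
tcp in stage -89.30854603492429 24.834904968172445
top [[244.1, 200.8], [296.5, 189.9], [259.4, 274.9], [312.2, 263.7], [268.3, 268.0], [260.8, 231.9]]
side [[280.7, 258.4], [268.5, 228.1], [354.3, 245.6], [336.5, 217.2], [345.8, 233.0], [311.4, 238.7]]
```

Request:
play_rows --rows '[[[0.05,-0.052,-0.133],0],[[0.2,-0.052,-0.133],0],[[0.35,-0.052,-0.133],0],[[0.45,-0.052,-0.133],0],[[0.45,-0.052,-0.133],0]]'

```text
time_s: 3.68
tool_pos: [497.3, 24.2, 50.8]
eef_rot: [2.125, 0.193, -2.127]
ft_force: [-0.5, 0.4, -0.3]
finger_gap: 0.538
```

Request:
play_rows --rows '[[[0,0,0],0],[[0,0,0],0]]'

```text
time_s: 3.85
tool_pos: [498.0, 24.6, 52.2]
eef_rot: [2.127, 0.194, -2.124]
ft_force: [0.4, -0.2, -1.0]
finger_gap: 0.541
```

```bash
python3 - <<'E'
from h import *
s=manip.get_state();im=viewer.capture('wrist');cv2.imwrite('pics/w3.png',im)
b=viewer.capture('side');cv2.imwrite('pics/side1.png',b)
print(s['time_s'],s['tool_pos'],R.from_rotvec(s['eef_rot']).as_matrix().round(3).tolist(),s['ft_force'],s['finger_gap'])
A=cv2.resize(im[0:300,120:430],None,fx=2,fy=2,interpolation=cv2.INTER_CUBIC)
cv2.imwrite('pics/w3c.png',A)
E
```

```text
3.85 [497.97225583  24.64676546  52.19118916] [[0.001, 0.181, -0.983], [-0.0, -0.983, -0.181], [-1.0, 0.0, -0.001]] [ 0.4195865  -0.21624952 -0.95497181] 0.5407233160709806
```

View pics/w3c.png

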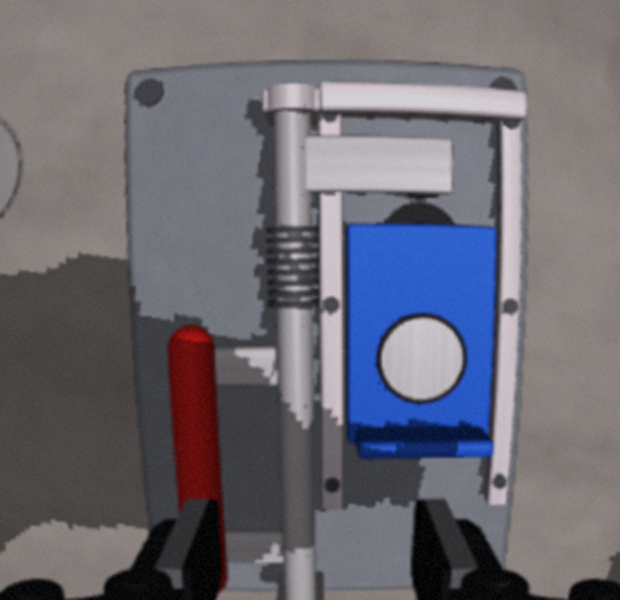

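```bash
python3 - <<'E'
from h import *
s=manip.get_state();print(s['time_s'],s['tool_pos'])
S=np.array([[48,82,16],[48,-32,16],[-24,60,36],[-80,-24.5,22],[-80,24.5,22],[38,-24.5,22]])
T=np.array([[126,73],[526,72],[191,326],[498,504],[331,508],[511,122]])/2+[120,0]
r=least_squares(lambda q:(wproj(s,stage2w(q[:3],S))-T).ravel(),[575,9,.187]);q=r.x;print(q,r.fun.reshape(-1,2).round(1).tolist())
r=least_squares(lambda h:(wproj(s,stage2w(q,[[h[0]-30,h[1],38]]))-[[425/2+120,458/2]]).ravel(),[-30,0]);print('holder by tab',r.x)
r=least_squares(lambda h:(wproj(s,stage2w(q,[[h[0]+30,h[1],24]]))-[[421/2+120,224/2]]).ravel(),[-30,0]);print('holder by front',r.x)
Rt=R.from_rotvec(s['eef_rot']).as_matrix()
for b in(0,-5,-10):print(b,(2*(wproj(s,[s['tool_pos']+Rt@[b,y,z] for z in(-11,11) for y in (-31,-23.5,23.5,31)])-[120,0])).round().tolist())
c,sn=np.cos(q[2]),np.sin(q[2]);d=s['tool_pos'][:2]-q[:2];print('tcp in stage',d[0]*c+d[1]*sn,-d[0]*sn+d[1]*c)
for l in ('top','side'): print(proj(l,stage2w(q,[[-62,60,42],[30,0,28],[15,0,18]])).round())
E
```

```text
3.95 [497.95666414  24.82178766  52.16805075]
[5.72210448e+02 9.25908155e+00 1.82109494e-01] [[-0.8, -0.8], [3.0, 1.0], [-0.7, 2.0], [-1.4, 4.9], [-0.3, 4.1], [1.4, -10.7]]
holder by tab [-26.71707212   0.70570922]
holder by front [-27.57928383   1.33673975]
0 [[185.0, 487.0], [216.0, 488.0], [415.0, 488.0], [446.0, 487.0], [192.0, 568.0], [221.0, 569.0], [410.0, 569.0], [439.0, 568.0]]
-5 [[181.0, 495.0], [213.0, 496.0], [418.0, 496.0], [450.0, 495.0], [188.0, 578.0], [219.0, 579.0], [413.0, 579.0], [443.0, 578.0]]
-10 [[177.0, 504.0], [210.0, 504.0], [421.0, 504.0], [454.0, 504.0], [185.0, 588.0], [216.0, 589.0], [415.0, 589.0], [447.0, 588.0]]
tcp in stage -70.20743432713327 28.75305952882222
[[264. 252.]
 [284. 202.]
 [285. 210.]]
[[330. 234.]
 [281. 230.]
 [288. 233.]]
```

Request:
play_rows --rows '[[[0.05,-0.008,0.02],0],[[0.09,-0.008,0.02],0],[[0.09,-0.008,0.02],0]]' --jaw 0.6

```text
time_s: 4.2
tool_pos: [494.7, 25.5, 41.7]
eef_rot: [2.124, 0.195, -2.127]
ft_force: [0.1, -0.1, -0.2]
finger_gap: 0.598
```

Request:
play_rows --rows '[[[0.02,0,0],0],[[0.04,0,0],0],[[0.04,0,0],0]]'

```text
time_s: 4.45
tool_pos: [495.3, 25.7, 38.0]
eef_rot: [2.125, 0.195, -2.126]
ft_force: [-0.2, 1.2, 2.1]
finger_gap: 0.604
```

Request:
play_rows --rows '[[[0.01,0,0],0],[[0.02,0,0],0],[[0.02,0,0],0]]'

```text
time_s: 4.7
tool_pos: [495.2, 26.0, 36.3]
eef_rot: [2.126, 0.196, -2.125]
ft_force: [-0.9, 0.8, 3.5]
finger_gap: 0.6
```

Request:
play_rows --rows '[[[0.02,0,0],0],[[0.04,0,0],0],[[0.06,0,0],0],[[0.06,0,0],0]]'

```text
time_s: 5.03
tool_pos: [495.2, 26.5, 30.1]
eef_rot: [2.125, 0.197, -2.126]
ft_force: [-1.7, 3.1, 6.4]
finger_gap: 0.598
```

```bash
python3 - <<'E'
from h import *
F=[]
s=manip.get_state();im=viewer.capture('wrist');cv2.imwrite('pics/w4.png',im)
for k in range(3):
    t=manip.get_state();F.append(t['ft_force']);viewer.capture('side')
print(s['time_s'],s['tool_pos'],np.mean(F,0),np.round(F,1).tolist())
b=viewer.capture('side');cv2.imwrite('pics/side2.png',b)
A=cv2.resize(im[20:320,120:430],None,fx=1.6,fy=1.6,interpolation=cv2.INTER_CUBIC)
B=cv2.resize(b[190:280,240:380],None,fx=2.1,fy=2.1,interpolation=cv2.INTER_CUBIC)
C=np.zeros((480,A.shape[1]+B.shape[1],3),np.uint8);C[:A.shape[0],:A.shape[1]]=A;C[:B.shape[0],A.shape[1]:]=B
cv2.imwrite('pics/c4.png',C)
E
```

```text
5.0333 [495.15010468  26.47857801  30.08517652] [-1.24875535  3.24813565  5.62198993] [[-1.8, 3.9, 6.0], [-0.5, 2.7, 5.5], [-1.4, 3.1, 5.4]]
```

View pics/c4.png

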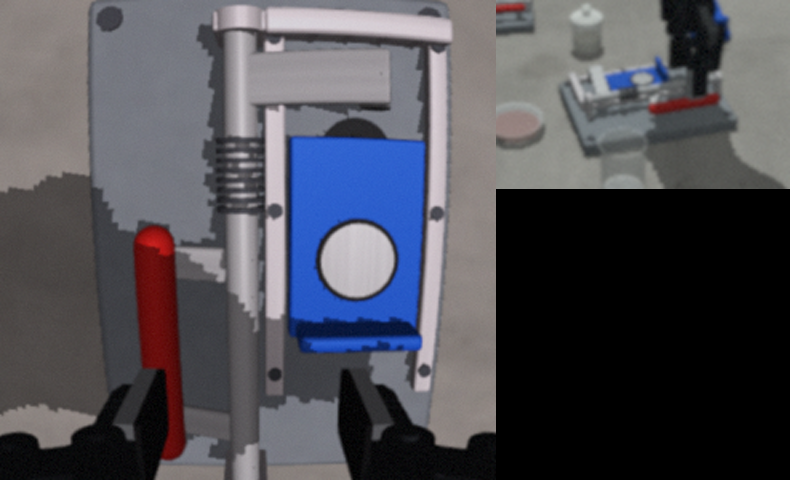

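Request:
play_rows --rows '[[[-0.05,0,0],0],[[-0.1,0.01,0],0],[[-0.1,0.045,0],0],[[-0.1,0.045,0],0]]'

```text
time_s: 5.62
tool_pos: [496.6, 19.1, 40.5]
eef_rot: [2.127, 0.191, -2.125]
ft_force: [0.4, 0.8, -1.2]
finger_gap: 0.601
```

Request:
play_rows --rows '[[[0.02,0,0],0],[[0.04,0,0],0],[[0.06,0,0],0],[[0.08,0,0],0],[[0.1,0,0],0]]'

```text
time_s: 6.03
tool_pos: [496.2, 21.0, 30.2]
eef_rot: [2.126, 0.195, -2.125]
ft_force: [-0.4, -0.5, 6.4]
finger_gap: 0.6
```

Request:
play_rows --rows '[[[0,0,0],0],[[0,0,0],0]]'

```text
time_s: 6.2
tool_pos: [496.2, 21.0, 30.3]
eef_rot: [2.126, 0.195, -2.125]
ft_force: [-0.4, -0.4, 7.1]
finger_gap: 0.598
```

```bash
python3 - <<'E'
from h import *
F=[]
s=manip.get_state();im=viewer.capture('wrist');cv2.imwrite('pics/w5.png',im)
for k in range(3):
    t=manip.get_state();F.append(t['ft_force']);viewer.capture('top')
print(s['time_s'],s['tool_pos'],np.mean(F,0),np.round(F,1).tolist())
A=cv2.resize(im[20:320,120:430],None,fx=1.9,fy=1.9,interpolation=cv2.INTER_CUBIC)
cv2.imwrite('pics/c5.png',A)
E
```

```text
6.2 [496.21327182  20.99466648  30.26284074] [-0.20453385 -0.98995096  6.24454019] [[0.2, -1.1, 6.5], [-1.2, -0.6, 5.6], [0.3, -1.2, 6.6]]
```

View pics/c5.png

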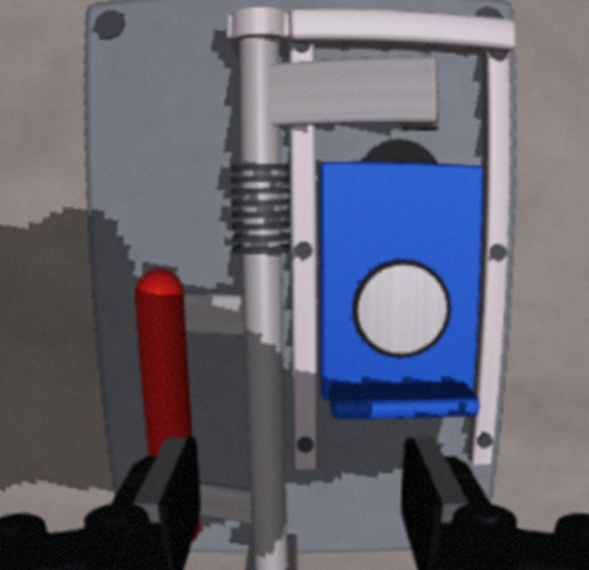

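Request:
play_rows --rows '[[[0,0,-0.03],0],[[0,0,-0.06],0],[[0,0,-0.09],0],[[0,0,-0.12],0],[[0,0,-0.12],0]]'

```text
time_s: 6.82
tool_pos: [505.2, 21.6, 30.0]
eef_rot: [2.119, 0.192, -2.131]
ft_force: [-4.1, -2.9, 5.4]
finger_gap: 0.598
```

Request:
play_rows --rows '[[[0,0,-0.03],0],[[0,0,-0.06],0],[[0,0,-0.09],0],[[0,0,-0.12],0],[[0,0,-0.12],0]]'

```text
time_s: 7.23
tool_pos: [517.1, 22.6, 29.9]
eef_rot: [2.119, 0.19, -2.131]
ft_force: [-4.4, -4.8, 6.1]
finger_gap: 0.595
```

```bash
python3 - <<'E'
from h import *
F=[]
s=manip.get_state();im=viewer.capture('wrist');cv2.imwrite('pics/w6.png',im)
for k in range(3):
    t=manip.get_state();F.append(t['ft_force']);viewer.capture('top')
print(s['time_s'],s['tool_pos'],np.mean(F,0))
cv2.imwrite('pics/c6.png',cv2.resize(im[0:300,120:430],None,fx=1.9,fy=1.9,interpolation=cv2.INTER_CUBIC))
E
```

```text
7.2333 [517.06177758  22.57862739  29.9064054 ] [-3.46364748 -4.8228423   6.00014516]
```

View pics/c6.png

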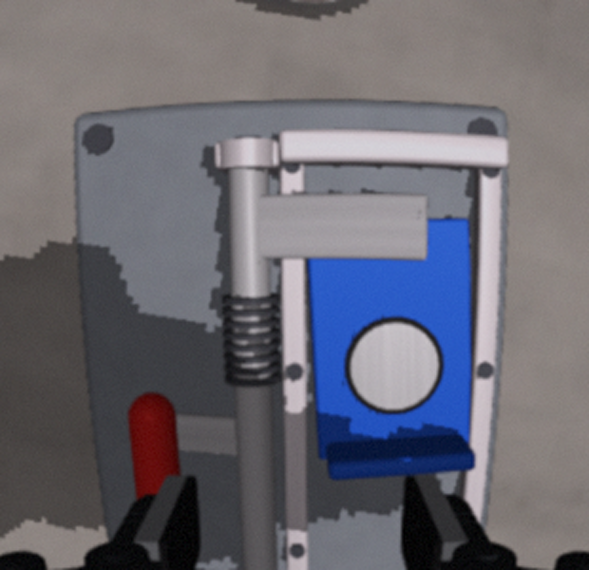

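Request:
play_rows --rows '[[[0,-0.02,0],0],[[0,-0.04,0],0],[[0,-0.04,0],0]]'

```text
time_s: 7.68
tool_pos: [516.8, 23.1, 30.1]
eef_rot: [2.119, 0.182, -2.13]
ft_force: [-2.9, -10.9, 6.8]
finger_gap: 0.599
```

Request:
play_rows --rows '[[[0,0,-0.02],0],[[0,0,-0.04],0],[[0,0,-0.06],0],[[0,0,-0.06],0]]'

```text
time_s: 8.02
tool_pos: [520.7, 24.2, 29.8]
eef_rot: [2.115, 0.183, -2.135]
ft_force: [-4.5, -11.8, 6.7]
finger_gap: 0.598
```

```bash
python3 - <<'E'
from h import *
F=[]
s=manip.get_state();im=viewer.capture('wrist');cv2.imwrite('pics/w7.png',im)
for k in range(3):
    t=manip.get_state();F.append(t['ft_force']);viewer.capture('top')
print(s['time_s'],s['tool_pos'],np.mean(F,0))
cv2.imwrite('pics/c7.png',cv2.resize(im[0:300,120:430],None,fx=1.9,fy=1.9,interpolation=cv2.INTER_CUBIC))
E
```

```text
8.0167 [520.69367812  24.18336252  29.77788086] [ -3.87093201 -10.80422004   6.76461284]
```

View pics/c7.png

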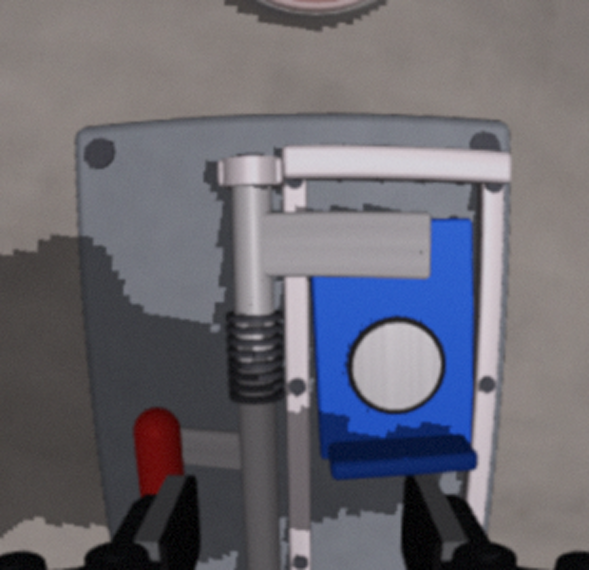

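Request:
play_rows --rows '[[[0,0,-0.02],0],[[0,0,-0.04],0],[[0,0,-0.06],0],[[0,0,-0.06],0]]'

```text
time_s: 8.55
tool_pos: [526.8, 25.8, 29.8]
eef_rot: [2.115, 0.184, -2.134]
ft_force: [-4.7, -10.1, 8.3]
finger_gap: 0.603
```

```bash
python3 - <<'E'
from h import *
a=cv2.imread('pics/w7.png');s=manip.get_state();im=viewer.capture('wrist');cv2.imwrite('pics/w8.png',im)
print(s['time_s'],s['tool_pos'],s['ft_force'])
def coupon(im):
    g=cv2.GaussianBlur(cv2.cvtColor(im,cv2.COLOR_BGR2GRAY),(3,3),0)[140:240,290:370]
    c=cv2.HoughCircles(g,cv2.HOUGH_GRADIENT,1,30,param1=80,param2=15,minRadius=18,maxRadius=32);return None if c is None else (c[0,0]+[290,140,0]).round(1)
def stop(im): # rows of the bright end-stop bar
    g=im[50:130,320:360].mean((1,2));k=np.nonzero(g>185)[0]+50;return k.min(),k.max()
def hf(im): # blue front edge right of foot arm
    m=cv2.inRange(im,(110,0,0),(255,130,90))[80:200,351:364].mean(1);k=np.nonzero(m>127)[0]+80;return k.min(),k.max()
for n in ('w5','w6','w7','w8'):
    i=cv2.imread(f'pics/{n}.png')
    try: print(n,coupon(i),stop(i),hf(i))
    except Exception as e: print(n,e)
E
```

```text
8.55 [526.75742608  25.77338513  29.78283056] [ -4.7404758  -10.07754087   8.25310929]
w5 zero-size array to reduction operation minimum which has no identity
w6 [327.5 192.5  22.7] (np.int64(71), np.int64(83)) (np.int64(115), np.int64(199))
w7 [328.5 192.5  23.6] (np.int64(79), np.int64(91)) (np.int64(115), np.int64(199))
w8 [328.5 191.5  26. ] (np.int64(93), np.int64(105)) (np.int64(115), np.int64(199))
```

Request:
play_rows --rows '[[[0,0,-0.01],0],[[0,0,-0.02],0],[[0,0,-0.03],0],[[0,0,-0.03],0]]'

```text
time_s: 8.93
tool_pos: [529.7, 26.8, 29.8]
eef_rot: [2.115, 0.185, -2.134]
ft_force: [-3.9, -9.0, 8.2]
finger_gap: 0.599
```

Request:
play_rows --rows '[[[0,0,-0.01],0],[[0,0,-0.01],0],[[0,0,-0.01],0]]'

```text
time_s: 9.18
tool_pos: [529.7, 26.8, 29.7]
eef_rot: [2.114, 0.184, -2.136]
ft_force: [-6.4, -8.5, 7.2]
finger_gap: 0.602
```

```bash
python3 - <<'E'
from h import *
F=[]
s=manip.get_state();im=viewer.capture('wrist');cv2.imwrite('pics/w9.png',im)
for k in range(3):
    t=manip.get_state();F.append(t['ft_force']);viewer.capture('top')
print(s['time_s'],s['tool_pos'],np.mean(F,0),s['eef_rot'])
g=im[50:150,320:360].mean((1,2));k=np.nonzero(g>185)[0]+50
m=cv2.inRange(im,(110,0,0),(255,130,90))[80:200,351:364].mean(1);j=np.nonzero(m>127)[0]+80
print(k.min(),k.max(),j.min(),j.max())
cv2.imwrite('pics/c9.png',cv2.resize(im[0:300,120:430],None,fx=1.9,fy=1.9,interpolation=cv2.INTER_CUBIC))
E
```

```text
9.1833 [529.71200443  26.79430797  29.71224857] [-5.48174266 -8.77074901  8.18613111] [ 2.11350648  0.18430875 -2.13623663]
100 112 116 199
```

View pics/c9.png

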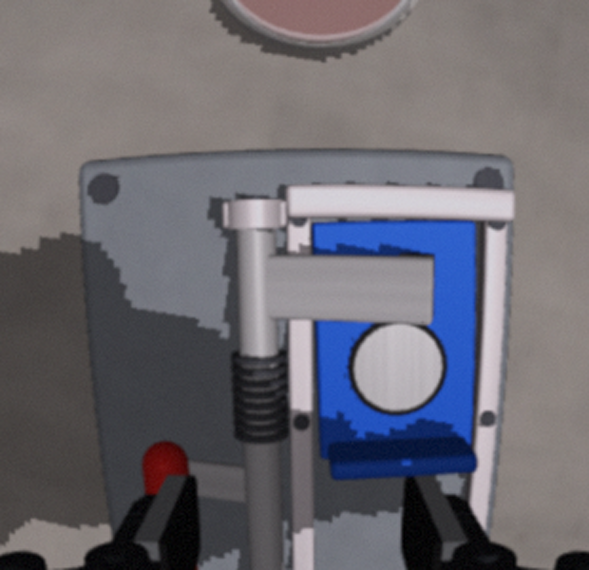

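```bash
python3 - <<'E'
from h import *
s=manip.get_state();q=[574.5,9,.187]
p=wproj(s,stage2w(q,[[30,-14,28],[30,-14,24],[27,-14,24],[38,-14,28],[-60,-14,38],[30,14,28],[30,14,24]]));print(p.round(1).tolist())
im=cv2.imread('pics/w9.png')
for x in (295,310,325,345,355,362):print(x,[int(v) for v in im[104:124,x].mean(1)],im[104:124,x,0].tolist())
E
```

```text
[[366.0, 115.2], [363.6, 115.2], [363.5, 121.7], [366.2, 97.5], [358.8, 305.2], [303.6, 113.6], [302.8, 113.7]]
295 [211, 212, 211, 212, 209, 208, 206, 196, 176, 148, 112, 116, 103, 89, 99, 114, 114, 114, 114, 113] [214, 215, 215, 216, 213, 210, 208, 198, 178, 150, 114, 122, 124, 152, 184, 203, 203, 202, 202, 200]
310 [211, 213, 212, 209, 211, 208, 208, 199, 178, 149, 118, 110, 94, 93, 108, 113, 116, 115, 115, 114] [215, 216, 215, 213, 213, 211, 211, 201, 180, 150, 119, 119, 131, 166, 196, 203, 204, 204, 203, 202]
325 [211, 211, 212, 212, 209, 210, 209, 204, 182, 154, 121, 94, 83, 96, 112, 117, 115, 114, 112, 115] [215, 214, 215, 217, 213, 213, 211, 205, 183, 155, 123, 108, 133, 175, 199, 205, 203, 201, 201, 203]
345 [209, 211, 211, 213, 210, 211, 208, 205, 193, 166, 126, 88, 82, 102, 111, 115, 117, 118, 116, 116] [213, 216, 215, 216, 214, 214, 211, 207, 195, 168, 127, 104, 140, 184, 199, 204, 205, 205, 204, 205]
355 [209, 211, 212, 211, 209, 210, 210, 205, 196, 176, 142, 91, 76, 97, 114, 117, 114, 114, 114, 115] [211, 214, 215, 215, 213, 213, 214, 207, 198, 176, 141, 104, 136, 181, 203, 206, 203, 203, 203, 203]
362 [208, 209, 210, 211, 211, 210, 209, 209, 202, 182, 151, 106, 84, 98, 114, 116, 117, 114, 115, 114] [211, 213, 214, 215, 215, 212, 212, 211, 203, 183, 150, 118, 141, 181, 202, 204, 205, 202, 203, 202]
```

Request:
play_rows --rows '[[[0,0,-0.01],0],[[0,0,-0.01],0],[[0,0,-0.01],0]]'

```text
time_s: 9.63
tool_pos: [529.7, 26.8, 29.6]
eef_rot: [2.111, 0.184, -2.138]
ft_force: [-7.2, -9.0, 8.4]
finger_gap: 0.602
```

Request:
play_rows --rows '[[[0,-0.02,0.03],0],[[0,-0.04,0.06],0],[[0,-0.05,0.08],0],[[0,-0.05,0.08],0]]'

```text
time_s: 9.97
tool_pos: [527.3, 33.3, 30.6]
eef_rot: [2.127, 0.189, -2.125]
ft_force: [-0.4, -4.1, 5.7]
finger_gap: 0.597
```

```bash
python3 - <<'E'
from h import *
F=[]
s=manip.get_state();im=viewer.capture('wrist');cv2.imwrite('pics/w10.png',im)
for k in range(3):
    t=manip.get_state();F.append(t['ft_force']);viewer.capture('top')
print(s['time_s'],s['tool_pos'],np.mean(F,0),s['eef_rot'])
cv2.imwrite('pics/c10.png',cv2.resize(im[0:300,120:430],None,fx=1.9,fy=1.9,interpolation=cv2.INTER_CUBIC))
E
```

```text
9.9667 [527.33607753  33.29039925  30.55785701] [ 0.36336335 -4.73099964  5.72140109] [ 2.12652265  0.18890888 -2.12462814]
```

Request:
play_rows --rows '[[[0,0.02,0],0],[[0,0.04,0],0],[[0,0.06,0],0],[[0,0.06,0],0]]'

```text
time_s: 10.5
tool_pos: [527.9, 31.6, 30.3]
eef_rot: [2.126, 0.199, -2.126]
ft_force: [-1.0, 2.8, 5.6]
finger_gap: 0.603
```

```bash
python3 - <<'E'
from h import *
F=[]
s=manip.get_state();im=viewer.capture('wrist');cv2.imwrite('pics/w11.png',im)
for k in range(3):
    t=manip.get_state();F.append(t['ft_force']);viewer.capture('top')
print(s['time_s'],s['tool_pos'],np.mean(F,0),s['eef_rot'])
cv2.imwrite('pics/c11.png',cv2.resize(im[0:300,120:430],None,fx=1.9,fy=1.9,interpolation=cv2.INTER_CUBIC))
E
```

```text
10.5 [527.90186805  31.63915229  30.32805304] [-1.05428837  2.74592749  6.16195908] [ 2.12589667  0.19861441 -2.12555566]
```

View pics/c11.png

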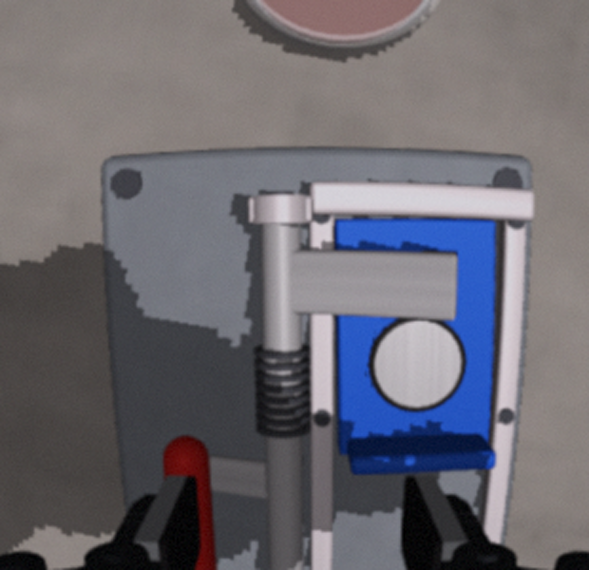

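Request:
play_rows --rows '[[[0,0.01,-0.01],0],[[0,0.015,-0.02],0],[[0,0.015,-0.03],0],[[0,0.015,-0.03],0]]'

```text
time_s: 11.03
tool_pos: [528.6, 30.8, 30.0]
eef_rot: [2.12, 0.199, -2.131]
ft_force: [-3.5, 2.8, 6.6]
finger_gap: 0.6
```

Request:
play_rows --rows '[[[0,0,-0.01],0],[[0,0,-0.02],0],[[0,0,-0.02],0]]'

```text
time_s: 11.28
tool_pos: [528.7, 30.7, 29.8]
eef_rot: [2.116, 0.198, -2.134]
ft_force: [-6.1, 2.5, 8.2]
finger_gap: 0.598
```

```bash
cat > gap.py <<'E'
from h import *
import sys
F=[]
s=manip.get_state();im=viewer.capture('wrist');cv2.imwrite(f'pics/{sys.argv[1]}.png',im)
for k in range(3):
    t=manip.get_state();F.append(t['ft_force']);viewer.capture('top')
print(s['time_s'],s['tool_pos'],np.mean(F,0))
for x in (310,330,345,355,362):
    b=im[90:135,x].astype(float);d=b[:,0]-b[:,2]   # blue minus red
    r=np.argmax(d>60);w=np.nonzero(b[:r,2]>150)[0].max();print(x,'stop edge',90+w,'blue from',90+r,'min',b[w:r+1].mean(1).min())
E
python3 gap.py w12; python3 - <<'E'
import cv2,numpy as np
im=cv2.imread('pics/w9.png')
for x in (310,330,345,355,362):
    b=im[90:135,x].astype(float);d=b[:,0]-b[:,2];r=np.argmax(d>60);w=np.nonzero(b[:r,2]>150)[0].max();print('w9',x,90+w,90+r,b[w:r+1].mean(1).min())
E
```

```text
11.2833 [528.73130364  30.72498958  29.78845712] [-6.56880622  2.41331896  8.29576099]
310 stop edge 112 blue from 116 min 65.66666666666667
330 stop edge 113 blue from 116 min 67.33333333333333
345 stop edge 113 blue from 116 min 78.66666666666667
355 stop edge 113 blue from 116 min 70.66666666666667
362 stop edge 114 blue from 116 min 79.66666666666667
w9 310 113 116 94.33333333333333
w9 330 113 116 82.33333333333333
w9 345 113 116 82.0
w9 355 113 116 76.33333333333333
w9 362 114 116 84.66666666666667
```

Request:
play_rows --rows '[[[0,0,-0.01],0],[[0,0,-0.01],0],[[0,0,-0.01],0]]'

```text
time_s: 11.73
tool_pos: [528.8, 30.7, 29.7]
eef_rot: [2.114, 0.198, -2.136]
ft_force: [-7.3, 2.9, 8.9]
finger_gap: 0.602
```

```bash
python3 gap.py w13; python3 - <<'E'
import cv2,numpy as np
a=cv2.imread('pics/w11.png')[:,:,2].astype(np.float32);
for n in('w12','w13'):
    pass
im=cv2.imread('pics/w13.png')
c=np.hstack([cv2.resize(cv2.imread(f'pics/{n}.png')[85:135,280:380],None,fx=3.9,fy=3.9,interpolation=cv2.INTER_CUBIC) for n in('w8','w13')])
d=cv2.resize(im[85:265,200:380],None,fx=2.2,fy=2.2,interpolation=cv2.INTER_CUBIC)
C=np.zeros((c.shape[0]+d.shape[0],max(c.shape[1],d.shape[1]),3),np.uint8);C[:c.shape[0],:c.shape[1]]=c;C[c.shape[0]:,:d.shape[1]]=d
cv2.imwrite('pics/c13.png',C);print(C.shape)
E
```

```text
11.7333 [528.78941045  30.68660898  29.69310194] [-7.6628745   2.62558156  8.81452938]
310 stop edge 112 blue from 116 min 69.66666666666667
330 stop edge 113 blue from 116 min 70.0
345 stop edge 113 blue from 116 min 78.0
355 stop edge 114 blue from 116 min 71.66666666666667
362 stop edge 114 blue from 116 min 80.0
(591, 780, 3)
```

View pics/c13.png

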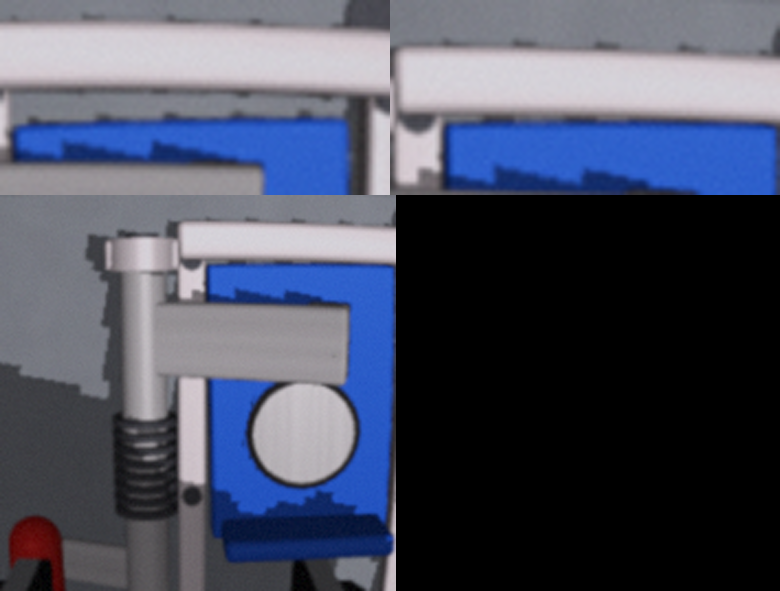

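Request:
play_rows --rows '[[[0,0,0.02],0],[[0,0,0.04],0],[[0,0,0.06],0],[[0,0,0.07],0]]'

```text
time_s: 12.27
tool_pos: [528.6, 30.7, 30.6]
eef_rot: [2.13, 0.199, -2.122]
ft_force: [2.8, 3.8, 5.8]
finger_gap: 0.597
```

Request:
play_rows --rows '[[[-0.008,0,0],0],[[-0.008,0,0],0],[[-0.008,0,0],0],[[-0.008,0,0],0]]' --jaw 0.52

```text
time_s: 12.6
tool_pos: [528.0, 28.9, 31.3]
eef_rot: [2.127, 0.196, -2.124]
ft_force: [0.0, -0.5, 5.8]
finger_gap: 0.519
```

```bash
python3 gap.py w14
```

```text
12.6 [528.0081515   28.93308393  31.32107157] [ 0.59753675 -0.77008572  5.94827626]
310 stop edge 110 blue from 114 min 91.66666666666667
330 stop edge 110 blue from 114 min 89.33333333333333
345 stop edge 111 blue from 114 min 72.66666666666667
355 stop edge 111 blue from 114 min 80.33333333333333
362 stop edge 111 blue from 114 min 78.66666666666667
```

Request:
play_rows --rows '[[[0,0,-0.015],0],[[0,0,-0.03],0],[[0,0,-0.045],0],[[0,0,-0.045],0]]'

```text
time_s: 13.13
tool_pos: [529.6, 27.4, 30.9]
eef_rot: [2.121, 0.191, -2.13]
ft_force: [-2.7, -1.7, 7.4]
finger_gap: 0.518
```

```bash
python3 gap.py w15
```

```text
13.1333 [529.56913181  27.4183392   30.8796031 ] [-2.78235926 -2.6335475   6.44641135]
310 stop edge 113 blue from 116 min 90.33333333333333
330 stop edge 113 blue from 116 min 79.0
345 stop edge 113 blue from 116 min 78.66666666666667
355 stop edge 114 blue from 116 min 74.33333333333333
362 stop edge 114 blue from 116 min 87.0
```

Request:
play_rows --rows '[[[0,0,-0.01],0],[[0,0,-0.02],0],[[0,0,-0.02],0]]'

```text
time_s: 13.58
tool_pos: [529.7, 27.3, 30.7]
eef_rot: [2.117, 0.19, -2.134]
ft_force: [-5.0, -2.8, 8.0]
finger_gap: 0.515
```

```bash
python3 gap.py w16
```

```text
13.5833 [529.66009567  27.29077887  30.68614753] [-5.60369166 -2.95698053  7.83688198]
310 stop edge 113 blue from 116 min 96.0
330 stop edge 113 blue from 116 min 82.0
345 stop edge 113 blue from 116 min 82.0
355 stop edge 114 blue from 116 min 74.66666666666667
362 stop edge 114 blue from 116 min 88.33333333333333
```

```bash
cat > ln.py <<'E'
from h import *
import sys
for n in sys.argv[1:]:
    im=cv2.GaussianBlur(cv2.imread(f'pics/{n}.png'),(1,1),0).astype(float);o=[]
    X=np.arange(294,368,4)
    for x in X:
        b=im[85:135,x-1:x+2].mean(1);d=b[:,0]-b[:,2];r=np.argmax(d>70);rr=r-1+(70-d[r-1])/(d[r]-d[r-1])
        w=np.nonzero(b[:r,2]>150)[0].max();ww=w+(b[w,2]-150)/(b[w,2]-b[w+1,2]);o.append((rr-ww))
    print(n,np.round(o,1).tolist())
E
python3 ln.py w8 w9 w13 w15 w16
```

```text
w8 [10.3, 10.1, 9.9, 9.5, 9.5, 9.4, 9.3, 9.1, 8.9, 8.8, 8.7, 8.5, 8.2, 8.1, 8.0, 7.9, 7.5, 7.5, 7.4]
w9 [3.5, 3.3, 3.3, 3.2, 3.1, 2.9, 2.6, 2.6, 2.5, 2.5, 2.3, 2.2, 2.1, 2.0, 1.9, 1.7, 1.6, 1.6, 1.5]
w13 [4.8, 3.4, 3.3, 3.0, 2.9, 2.8, 2.8, 2.6, 2.6, 2.6, 2.5, 2.4, 2.2, 2.1, 2.0, 1.9, 1.9, 1.8, 1.8]
w15 [3.2, 3.0, 2.9, 2.8, 2.7, 2.6, 2.4, 2.4, 2.4, 2.3, 2.2, 2.0, 2.0, 2.0, 1.9, 1.8, 1.7, 1.6, 1.7]
w16 [3.1, 3.0, 2.9, 2.8, 2.7, 2.5, 2.4, 2.3, 2.2, 2.2, 2.1, 2.0, 1.9, 1.9, 1.9, 1.9, 1.8, 1.7, 1.7]
```

Request:
play_rows --rows '[[[0,-0.01,0.03],0],[[0,-0.03,0.06],0],[[0,-0.06,0.08],0],[[0,-0.06,0.08],0]]'

```text
time_s: 14.12
tool_pos: [529.3, 27.9, 31.3]
eef_rot: [2.134, 0.18, -2.117]
ft_force: [7.5, -11.7, -2.1]
finger_gap: 0.522
```

Request:
play_rows --rows '[[[0,0,-0.015],0],[[0,0,-0.03],0],[[0,0,-0.045],0],[[0,0,-0.05],0]]'

```text
time_s: 14.45
tool_pos: [529.5, 27.9, 31.0]
eef_rot: [2.124, 0.18, -2.127]
ft_force: [-0.1, -12.7, 5.1]
finger_gap: 0.526
```

```bash
python3 gap.py w17|head -1; python3 ln.py w17
```

```text
14.45 [529.49846533  27.92542674  30.95264634] [  0.64501171 -12.55867051   3.0189728 ]
w17 [3.0, 2.8, 2.7, 2.7, 2.5, 2.5, 2.4, 2.4, 2.4, 2.3, 2.2, 2.2, 2.1, 2.1, 2.0, 1.8, 1.7, 1.6, 1.7]
```

```bash
python3 - <<'E'
import cv2,numpy as np
for n in ('w9','w11','w13','w14','w16','w17'):
    im=cv2.imread(f'pics/{n}.png').astype(float);d=im[:,:,0]-im[:,:,2]
    row=d[150,300:375]; k=np.nonzero(row>70)[0]+300   # blue starts right of foot arm
    col=d[110:190,325]<40
    r=np.nonzero(col[10:])[0]+120
    rail=np.nonzero(im[150,360:400,2]>170)[0]+360
    bar=(im[:,:,2]-im[:,:,0]>70)[200:300,190:260];ys,xs=np.nonzero(bar)
    print(n,'arm right end',k.min(),'blue end',k.max(),'arm rows',r.min(),r.max(),'rail',rail.min() if len(rail) else None,'bar top row',ys.min()+200,'cols',xs.min()+190,xs.max()+190)
E
```

```text
w9 arm right end 349 blue end 370 arm rows 135 189 rail 376 bar top row 235 cols 196 215
w11 arm right end 361 blue end 374 arm rows 132 189 rail 386 bar top row 232 cols 207 230
w13 arm right end 359 blue end 374 arm rows 135 189 rail 385 bar top row 234 cols 205 228
w14 arm right end 354 blue end 373 arm rows 131 189 rail 380 bar top row 232 cols 201 220
w16 arm right end 350 blue end 370 arm rows 134 189 rail 376 bar top row 237 cols 195 214
w17 arm right end 350 blue end 370 arm rows 134 189 rail 377 bar top row 238 cols 196 215
```

Request:
play_rows --rows '[[[0,0.03,0.01],0],[[0,0.055,0.03],0],[[0,0.055,0.05],0],[[0,0.055,0.05],0]]'

```text
time_s: 14.98
tool_pos: [527.2, 27.1, 31.1]
eef_rot: [2.129, 0.191, -2.122]
ft_force: [3.4, -5.6, -0.3]
finger_gap: 0.521
```

```bash
python3 gap.py w18|head -1; python3 ln.py w18
```

```text
14.9833 [527.20205319  27.09431121  31.09373741] [ 3.35454205 -5.61494316  0.22176026]
w18 [3.2, 3.0, 2.8, 2.9, 2.8, 2.8, 2.6, 2.5, 2.4, 2.4, 2.3, 2.3, 2.2, 2.2, 2.0, 1.9, 1.9, 1.9, 2.0]
```

```bash
python3 - <<'E'
import cv2,numpy as np
for n in ('w16','w17','w18'):
    im=cv2.imread(f'pics/{n}.png').astype(float);d=im[:,:,0]-im[:,:,2]
    k=np.nonzero(d[150,300:375]>70)[0]+300
    rail=np.nonzero(im[150,360:400,2]>170)[0]+360
    c=im[118:185,325];print(n,k.min(),rail.min(),'arm rows',np.nonzero(d[118:185,335]<40)[0][[0,-1]]+118)
    m=(im[:,:,2]-im[:,:,0]>70);
    for r in (242,246,250,254,258,262):
        x=np.nonzero(m[r,180:260])[0]+180;print(r,(x.min(),x.max()) if len(x) else None,im[r,190:240:3].mean(1).astype(int).tolist())
E
```

```text
w16 350 376 arm rows [133 184]
242 (np.int64(196), np.int64(213)) [64, 57, 32, 39, 39, 38, 35, 36, 28, 42, 60, 58, 60, 61, 65, 63, 60]
246 (np.int64(195), np.int64(214)) [62, 54, 36, 40, 48, 47, 37, 34, 30, 37, 92, 90, 91, 88, 87, 87, 83]
250 (np.int64(195), np.int64(212)) [61, 57, 40, 42, 40, 42, 40, 34, 41, 48, 49, 51, 28, 24, 93, 90, 91]
254 (np.int64(196), np.int64(211)) [62, 56, 36, 41, 44, 42, 39, 41, 50, 48, 48, 45, 8, 6, 83, 88, 87]
258 (np.int64(196), np.int64(209)) [66, 63, 36, 40, 42, 41, 38, 46, 47, 49, 45, 20, 4, 7, 83, 89, 85]
262 (np.int64(197), np.int64(197)) [63, 63, 36, 27, 9, 8, 12, 50, 49, 48, 39, 9, 1, 2, 75, 84, 87]
w17 350 377 arm rows [132 184]
242 (np.int64(197), np.int64(213)) [63, 62, 39, 38, 40, 41, 34, 33, 33, 26, 61, 61, 58, 60, 60, 62, 64]
246 (np.int64(196), np.int64(214)) [58, 60, 35, 38, 44, 46, 42, 41, 39, 25, 84, 90, 91, 88, 87, 84, 82]
250 (np.int64(197), np.int64(213)) [60, 64, 36, 36, 40, 41, 44, 38, 42, 48, 52, 52, 29, 27, 91, 90, 91]
254 (np.int64(197), np.int64(211)) [59, 64, 41, 39, 43, 42, 42, 42, 46, 44, 48, 45, 8, 10, 82, 86, 90]
258 (np.int64(197), np.int64(209)) [63, 63, 43, 39, 42, 35, 39, 48, 47, 47, 49, 16, 5, 9, 83, 89, 88]
262 None [63, 67, 52, 27, 11, 11, 17, 48, 49, 47, 40, 7, 2, 7, 73, 85, 86]
w18 350 376 arm rows [127 184]
242 (np.int64(195), np.int64(214)) [59, 55, 39, 43, 43, 48, 42, 36, 34, 28, 94, 92, 92, 96, 92, 93, 93]
246 (np.int64(196), np.int64(215)) [62, 58, 37, 40, 43, 41, 36, 36, 37, 27, 85, 89, 90, 89, 89, 91, 88]
250 (np.int64(196), np.int64(213)) [63, 62, 38, 39, 42, 44, 41, 39, 42, 47, 54, 51, 25, 25, 86, 87, 89]
254 (np.int64(197), np.int64(211)) [63, 62, 37, 39, 42, 44, 40, 39, 45, 51, 45, 46, 6, 3, 86, 90, 91]
258 (np.int64(197), np.int64(209)) [65, 64, 37, 39, 43, 37, 38, 43, 48, 51, 48, 15, 3, 3, 66, 76, 79]
262 (np.int64(198), np.int64(198)) [63, 64, 42, 29, 14, 4, 15, 51, 46, 48, 42, 6, 4, 6, 56, 63, 61]
```

Request:
play_rows --rows '[[[0,0,0.01],0],[[0,0,0.02],0],[[-0.02,0,0.02],0],[[-0.04,0,0.02],0],[[-0.06,0,0.02],0]]'

```text
time_s: 15.6
tool_pos: [522.9, 29.4, 36.9]
eef_rot: [2.124, 0.198, -2.127]
ft_force: [-0.7, 0.1, 0.5]
finger_gap: 0.522
```

Request:
play_rows --rows '[[[-0.03,0,0],0],[[-0.06,0,0],0],[[-0.1,0,0],0],[[-0.1,0,0],0]]'

```text
time_s: 15.93
tool_pos: [524.0, 28.5, 47.9]
eef_rot: [2.127, 0.196, -2.125]
ft_force: [0.3, -0.8, -0.3]
finger_gap: 0.523
```

```bash
python3 gap.py w19; python3 ln.py w19; python3 - <<'E'
from h import *
im=cv2.imread('pics/w19.png').astype(float);d=im[:,:,0]-im[:,:,2]
m=d>70
for r in range(100,220,10):
    k=np.nonzero(m[r,250:400])[0]+250;print(r,(k.min(),k.max(),len(k)) if len(k) else None)
E
```

```text
15.9333 [524.00442472  28.5475949   47.85013211] [-0.414162    0.19719014 -0.54975491]
310 stop edge 103 blue from 107 min 76.33333333333333
330 stop edge 104 blue from 107 min 62.333333333333336
345 stop edge 104 blue from 107 min 71.66666666666667
355 stop edge 104 blue from 107 min 78.0
362 stop edge 105 blue from 107 min 82.66666666666667
w19 [3.1, 3.0, 2.8, 2.8, 2.8, 2.7, 2.6, 2.4, 2.3, 2.2, 2.2, 2.2, 2.2, 2.0, 1.9, 1.8, 1.6, 1.6, 6.9]
100 None
110 (np.int64(290), np.int64(365), 76)
120 (np.int64(294), np.int64(366), 66)
130 (np.int64(347), np.int64(365), 19)
140 (np.int64(347), np.int64(366), 20)
150 (np.int64(346), np.int64(365), 20)
160 (np.int64(291), np.int64(365), 40)
170 (np.int64(291), np.int64(365), 30)
180 (np.int64(291), np.int64(365), 30)
190 (np.int64(292), np.int64(364), 37)
200 (np.int64(292), np.int64(364), 73)
210 (np.int64(292), np.int64(364), 64)
```

```bash
python3 - <<'E'
from h import *
for n,r0 in(('w8',100),('w19',98)):
    im=cv2.imread(f'pics/{n}.png').astype(int)
    for x in (300,345,358): print(n,x,[tuple(v) for v in im[r0:r0+20,x-1:x+2].mean(1).astype(int).tolist()])
s=manip.get_state();i=viewer.camera_info('wrist');H=i['hand_eye'];Rt=R.from_rotvec(s['eef_rot']).as_matrix()
def unp(px,z):
    v=(np.asarray(px,float)-[i['cx'],i['cy']])/i['fx'];r=np.hypot(*v.T)[:,None];d=np.c_[v/r*np.sin(r),np.cos(r)]@H[:3,:3].T@Rt.T
    o=s['tool_pos']+Rt@H[:3,3];return (o+d*((z-o[2])/d[:,2])[:,None])[:,:2]
im=cv2.imread('pics/w19.png').astype(float);d=im[:,:,0]-im[:,:,2]
def cross(a,t,k):return k-1+(t-a[k-1])/(a[k]-a[k-1])
F=[];S=[];L=[];Rr=[];RL=[]
for x in range(298,362,3):
    a=d[:,x-1:x+2].mean(1);k=95+np.argmax(a[95:]>70);F.append((x,cross(a,70,k)))
    b=im[:,x-1:x+2,2].mean(1);k2=k-1
    while b[k2]<135:k2-=1
    S.append((x,cross(b,135,k2+1)))
for y in range(112,225,4):
    a=d[y-1:y+2].mean(0);
    k=max(j for j in range(330,385) if a[j]>70)+1;Rr.append((cross(a,70,k),y))
    b=im[y-1:y+2,:,2].mean(0);j=k
    while b[j]<140 and j<400:j+=1
    if j<400:RL.append((cross(b,140,j),y))
c,sn=np.cos(.187),np.sin(.187)
for nm,p,z,ax in(('stop',S,28,1),('front',F,24,1),('holder right',Rr,24,0),('rail inner',RL,22,0)):
    w=unp(p,z)-[575,9];u=np.c_[w[:,0]*c+w[:,1]*sn,-w[:,0]*sn+w[:,1]*c]
    f=np.polyfit(u[:,ax],u[:,1-ax],1);print(nm,'slope deg',np.degrees(f[0]).round(2),'mean',u.mean(0).round(2),'resid',np.abs(np.polyval(f,u[:,ax])-u[:,1-ax]).max().round(2),'at0',f[1].round(2))
E
```

```text
w8 300 [(214, 207, 211), (213, 206, 211), (212, 205, 212), (210, 204, 211), (201, 193, 204), (179, 174, 183), (149, 145, 154), (102, 98, 105), (89, 82, 84), (118, 111, 109), (133, 124, 123), (135, 126, 124), (134, 126, 123), (135, 126, 124), (134, 127, 125), (128, 118, 114), (125, 77, 63), (166, 72, 34), (197, 90, 43), (204, 96, 45)]
w8 345 [(214, 208, 211), (214, 207, 210), (213, 206, 212), (212, 205, 212), (209, 203, 209), (198, 192, 201), (173, 168, 177), (136, 130, 140), (99, 93, 99), (119, 111, 110), (137, 127, 125), (138, 130, 128), (139, 131, 129), (134, 126, 123), (117, 100, 96), (127, 67, 49), (171, 73, 33), (196, 89, 42), (204, 97, 47), (202, 95, 46)]
w8 358 [(213, 206, 209), (214, 208, 211), (214, 207, 211), (212, 206, 211), (211, 205, 211), (205, 199, 207), (185, 179, 189), (154, 148, 157), (111, 106, 113), (95, 90, 91), (128, 119, 117), (137, 127, 125), (130, 121, 119), (101, 95, 94), (89, 72, 68), (127, 57, 34), (174, 75, 33), (201, 95, 45), (204, 97, 47), (204, 97, 47)]
w19 300 [(213, 207, 209), (212, 206, 209), (211, 205, 210), (208, 203, 209), (196, 190, 198), (168, 
[... 431 characters left out ...]
97, 46), (200, 94, 45), (201, 96, 46), (201, 97, 47), (201, 96, 47), (202, 96, 47), (202, 96, 47), (201, 94, 46)]
w19 358 [(212, 205, 208), (213, 207, 210), (213, 206, 209), (213, 207, 210), (210, 204, 208), (203, 196, 204), (182, 175, 186), (145, 141, 151), (105, 87, 91), (139, 63, 41), (184, 83, 38), (201, 94, 44), (204, 97, 49), (202, 96, 46), (201, 94, 46), (202, 96, 47), (202, 98, 48), (202, 95, 47), (202, 96, 47), (201, 94, 46)]
stop slope deg -0.24 mean [29.19  2.65] resid 0.05 at0 29.21
front slope deg -1.34 mean [28.38  2.02] resid 0.04 at0 28.43
holder right slope deg 1.89 mean [ -3.38 -17.83] resid 1.22 at0 -17.71
rail inner slope deg 1.88 mean [ -3.63 -20.98] resid 7.3 at0 -20.86
```

Request:
play_rows --rows '[[[-0.2,0,0],0],[[-0.5,0,0],0],[[-0.8,0,0],0],[[-1,0,0],0],[[-1,0,0],0]]'

```text
time_s: 16.55
tool_pos: [526.2, 28.3, 150.7]
eef_rot: [2.134, 0.195, -2.118]
ft_force: [-0.1, -0.6, 0.5]
finger_gap: 0.522
```

Request:
play_rows --rows '[[[0,0,0],0],[[0,0,0],0],[[0,0,0],0]]'

```text
time_s: 16.8
tool_pos: [522.8, 28.1, 146.0]
eef_rot: [2.123, 0.195, -2.128]
ft_force: [0.3, -0.5, -0.2]
finger_gap: 0.518
```

```bash
python3 - <<'E'
from h import *
s=manip.get_state();im=viewer.capture('wrist');cv2.imwrite('pics/w20.png',im)
print(s['time_s'],s['tool_pos'],s['ft_force'])
# bar ends: fit height by width? compare bar centreline with predicted pixel at rest-ish angles
q=[575,9,.187];f=im.astype(float)
m=((f[:,:,2]-f[:,:,0]>70)).astype(np.uint8);n,l,st,ce=cv2.connectedComponentsWithStats(m)
print([st[k].tolist()+ce[k].round(1).tolist() for k in range(1,n) if st[k,4]>150])
for a in (0,.17,.32):
    y=34+26*np.cos(a)+2*np.sin(a);z=34-26*np.sin(a)+2*np.cos(a);print(a,wproj(s,stage2w(q,[[-62,y,z]])).round(1))
for c in('side','top'):
    b=viewer.capture(c);cv2.imwrite(f'pics/{c}9.png',b)
    for lab in('holder','press_bar','petri','beaker','weigh_bottle'):print(c,lab,[(np.round(d['bbox']).tolist(),round(d['score'],2)) for d in look_for(c,lab)[:2]])
E
```

```text
16.8 [522.82024293  28.09300815 145.95233797] [ 0.31819849 -0.45820893 -0.23659014]
[[497, 46, 10, 52, 317, 501.5, 71.8], [232, 179, 16, 85, 977, 239.2, 222.1]]
0 [[239.4 222.5]]
0.17 [[240.1 220.8]]
0.32 [[241.3 219.4]]
side holder [([321.0, 187.0, 31.0, 24.0], 0.94), ([280.0, 218.0, 27.0, 12.0], 0.75)]
side press_bar [([283.0, 224.0, 67.0, 19.0], 0.85), ([218.0, 186.0, 37.0, 11.0], 0.45)]
side petri [([234.0, 240.0, 26.0, 23.0], 0.82)]
side beaker [([291.0, 251.0, 21.0, 32.0], 0.74)]
side weigh_bottle [([278.0, 195.0, 12.0, 20.0], 0.57)]
top holder [([336.0, 255.0, 41.0, 30.0], 0.9), ([279.0, 203.0, 15.0, 6.0], 0.66)]
top press_bar [([266.0, 204.0, 22.0, 6.0], 0.58), ([359.0, 131.0, 22.0, 45.0], 0.58)]
top petri [([254.0, 156.0, 26.0, 26.0], 0.79), ([266.0, 207.0, 22.0, 7.0], 0.63)]
top beaker [([202.0, 207.0, 24.0, 24.0], 0.85), ([265.0, 203.0, 20.0, 10.0], 0.27)]
top weigh_bottle [([327.0, 198.0, 21.0, 19.0], 0.63)]
```

Clip is back up, holder stays at the stop, and the glassware is where it stood. Handing in.

```bash
python3 -c "
from h import *
print(manip.job_done())"
```

```text
the job is handed in; nothing more can be done
None
```

I pushed the small holder along the large stage's channel to the end stop with one fingertip while the other held the red bar down. I then backed off the tab, let the bar up and moved clear, and handed in at about 17 s.

**Home position:** the fingertip was blocked at the same place, within about 0.2 mm, on three separate pushes. The close wrist view before the final withdrawal puts the holder within about 0.3–0.8 mm of the stop.

**Not perfectly square:** the holder looks turned by about 1°, with its −y front corner touching the stop and the other side roughly 0.6 mm short. I tried to square it up but only improved it slightly.

**Holding the bar:** I lifted off the bar and re-pressed once before the push, because the finger sat too far out. During the push the finger slid towards the bar's inner flank, with side forces up to about 13 N. I put it back on top once, but it drifted off again, and the later attempt jammed it against the bar. The pictures showed the clip staying raised until the release.

**Clamping:** I did not measure the clip's final angle directly. The bar's position in the last picture looks like a released bar but cannot tell a clamped reading from rest. The robot ended about 100 mm above the bar, with forces near zero.

**Glassware:** the dish, beaker and bottle were detected within about 2 px of where they started. The bottle was missed in the first top view, so only the side view could compare it.

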